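Pack out and wedge up the glue clamp

TASK

The freshly glued blank stands loose in the wedge clamp. Draw packers up out of the slotted rack and stand them in the gap, centred against the blank, until the wedge from the rack will bite (unused packers stay in the rack), then push the wedge down between the packers and the sloped cheek with firm hand pressure, about 20 N, until everything is tight and it goes no deeper. Finish while still gripping the wedge and holding it pressed in, so that the blank stays clamped as the glue grabs; leave the other things on the bench alone.

Things in the scene. Friction and masses are not known exactly. Their poses are not given: they have to be found in the camera images.
- clamp: Wedge clamp, fixed to the bench: dark steel bed 130 (x) x 250 (y) x 12 mm with two grey cheeks 120 mm long in x and 55 mm high above the bed. Origin: centre of the bed's underside, on the bench; blank, packers and wedge stand on the bed's top, 12 mm above it. Its y axis points from the sloped cheek across the gap to the blank and the upright cheek; z is up.
- jaw_face (a point): Foot of the inner face of the upright cheek, at bed height, mid-length (x = 0, y = +45 mm in the clamp's frame); axes as the clamp's. Vertical face, facing -y. Free width at bed height = (distance in y from cheek_face to here) - 36 mm for the blank: 13 to 27 mm. One packer is right up to about 18 mm, two above (17 to 19 mm: either).
- cheek_face (a point): Foot of the inner face of the sloped cheek, at bed height, mid-length; axes as the clamp's. It faces +y and recedes to -y by 0.28 mm per mm of height, so the gap is wider at the top. Bolted at a different place each time. With too few packers the wedge reaches the bed without biting; with too many it stays too high (its foot must come within 41 mm of the bed).
- blank_center (a point): Centre of the glued blank: three grey fibreboards face to face, 110 (x) x 36 (y) x 60 mm high, 0.25 kg, one top corner rounded; axes as the clamp's. Loose on the bed, 1 to 4 mm off the upright cheek; its top is 72 mm above the bench. Bed, cheeks, packers and wedge are smooth (friction about 0.3): it can be pushed along y against the upright cheek.
- rack: Beech slotted rack 130 (x) x 205 (y) x 50 mm high, fixed; origin: centre of its underside. Along its y axis: slots 11 mm wide for packers at y = -80, -56 and -32 mm, 106 mm long in x, and a pocket for the wedge at the +y end, its head reaching 90 mm above the rack. All are 40 mm deep, with floors 10 mm above the bench.
- wedge_head (a point): Grip point of the beech wedge (60 mm in x, 130 mm tall, 0.17 kg): middle of its head, 110 mm above its foot, 20 mm below its top. z is up. Its +y face is upright, 14.4 mm from here; its -y face slopes from the foot to 60 mm height, upright above (28.8 mm thick there). It stands in the rack turned as it must go in: flat face to +y of rack and clamp.
- wedge_foot (a point): Middle of the wedge's 12 mm thick foot, on its underside; axes as wedge_head. The flat face is 6 mm to +y of it; the other slopes like the cheek, 0.28 mm per mm. It bites, flat against packer and cheek, with the foot (12 mm - rest) / 0.28 above the bed, rest = free width less 8 mm per packer.
- packer0_center (a point): Centre, half-way up, of an aluminium packing plate on edge in one of the rack's slots (any): 96 (x) x 8 (y) x 58 mm, with a grip tab 20 (x) x 8 (y) x 34 mm standing on its top edge near the -x end, tab middle at x = -30 mm and 29 mm above here. 92 mm tall in all (foot 46 mm below here), 0.13 kg. Grip the tab across its 8 mm.
- packer1_center (a point): Centre, half-way up, of an aluminium packing plate on edge in one of the rack's slots (any): 96 (x) x 8 (y) x 58 mm, with a grip tab 20 (x) x 8 (y) x 34 mm standing on its top edge, tab middle at x = 0 and 29 mm above here. 92 mm tall in all (foot 46 mm below here), 0.13 kg. Grip the tab across its 8 mm.
- packer2_center (a point): Centre, half-way up, of an aluminium packing plate on edge in one of the rack's slots (any): 96 (x) x 8 (y) x 58 mm, with a grip tab 20 (x) x 8 (y) x 34 mm standing on its top edge near the +x end, tab middle at x = +30 mm and 29 mm above here. 92 mm tall in all (foot 46 mm below here), 0.13 kg. Grip the tab across its 8 mm.
- glue_tin: Glue tin, bystander, 72 mm across, 85 mm high; origin under its centre.
- glue_brush: Glue brush lying on the bench, bystander.
- hammer: Hammer lying on the bench, bystander.
- die: Steel cutting die (an outline of 24 mm high steel strip, about 100 x 60 mm), bystander.
- straightedge: Steel straightedge 300 x 36 x 6 mm lying flat, bystander.
- pen_mug: White mug 76 mm across, 90 mm high, bystander.
Not all that is in view belongs to the job. Several things have the shape of the rack; the one meant has the colours described above. Leave any yellow look-alike of the part that bears packer2_center alone.

How it is judged (in metres and radians):
On the way, in this order (a step that is already met when the one before it is completed fails the run):
1. A packer drawn from the rack stands released in the gap beside the blank (((x of packer0_center in the frame of clamp between -0.02 and 0.02 m and y of packer0_center in the frame of clamp between -0.015 and 0.01 m and z of packer0_center in the frame of clamp below 0.063 m and angle between packer0_center's own z axis and vertical below 0.1 rad and contact force between the fingers and packer0 below 1 N) or (x of packer1_center in the frame of clamp between -0.02 and 0.02 m and y of packer1_center in the frame of clamp between -0.015 and 0.01 m and z of packer1_center in the frame of clamp below 0.063 m and angle between packer1_center's own z axis and vertical below 0.1 rad and contact force between the fingers and packer1 below 1 N) or (x of packer2_center in the frame of clamp between -0.02 and 0.02 m and y of packer2_center in the frame of clamp between -0.015 and 0.01 m and z of packer2_center in the frame of clamp below 0.063 m and angle between packer2_center's own z axis and vertical below 0.1 rad and contact force between the fingers and packer2 below 1 N))), for 0.2 s.
2. The wedge, in the gripper, bites and clamps the blank against the upright cheek (contact force between wedge and cheek above 12 N and contact force between blank and jaw above 10 N and contact force between the fingers and wedge above 3 N and angle between wedge_foot's own z axis and vertical below 0.09 rad and x of wedge_foot in the frame of clamp between -0.02 and 0.02 m and z of wedge_foot in the frame of clamp below 0.053 m), for 0.2 s.
At the end, for the whole second after the job is handed in: Fingers hold the wedge (>3 N): upright, foot within 41 mm of the bed, pressing the sloped cheek >12 N. Blank stands on the bed, pressed >10 N on the upright cheek. One or more packers stand on the bed in the gap (5 mm, 6 deg, 20 mm off middle); the rest are down in the rack (all of step 2 and angle between blank_center's own z axis and vertical below 0.08 rad and z of blank_center in the frame of clamp below 0.047 m and linear speed of wedge below 0.02 m/s and ((x of packer0_center in the frame of clamp between -0.02 and 0.02 m and y of packer0_center in the frame of clamp between -0.015 and 0.01 m and z of packer0_center in the frame of clamp below 0.063 m and angle between packer0_center's own z axis and vertical below 0.1 rad) or (x of packer1_center in the frame of clamp between -0.02 and 0.02 m and y of packer1_center in the frame of clamp between -0.015 and 0.01 m and z of packer1_center in the frame of clamp below 0.063 m and angle between packer1_center's own z axis and vertical below 0.1 rad) or (x of packer2_center in the frame of clamp between -0.02 and 0.02 m and y of packer2_center in the frame of clamp between -0.015 and 0.01 m and z of packer2_center in the frame of clamp below 0.063 m and angle between packer2_center's own z axis and vertical below 0.1 rad)) and ((x of packer0_center in the frame of clamp between -0.02 and 0.02 m and y of packer0_center in the frame of clamp between -0.015 and 0.01 m and z of packer0_center in the frame of clamp below 0.063 m and angle between packer0_center's own z axis and vertical below 0.1 rad) or (x of packer0_center in the frame of rack between -0.01 and 0.01 m and y of packer0_center in the frame of rack between -0.088 and -0.024 m and z of packer0_center in the frame of rack below 0.061 m)) and ((x of packer1_center in the frame of clamp between -0.02 and 0.02 m and y of packer1_center in the frame of clamp between -0.015 and 0.01 m and z of packer1_center in the frame of clamp below 0.063 m and angle between packer1_center's own z axis and vertical below 0.1 rad) or (x of packer1_center in the frame of rack between -0.01 and 0.01 m and y of packer1_center in the frame of rack between -0.088 and -0.024 m and z of packer1_center in the frame of rack below 0.061 m)) and ((x of packer2_center in the frame of clamp between -0.02 and 0.02 m and y of packer2_center in the frame of clamp between -0.015 and 0.01 m and z of packer2_center in the frame of clamp below 0.063 m and angle between packer2_center's own z axis and vertical below 0.1 rad) or (x of packer2_center in the frame of rack between -0.01 and 0.01 m and y of packer2_center in the frame of rack between -0.088 and -0.024 m and z of packer2_center in the frame of rack below 0.061 m))); the arm keeps its last pose, push and grip.
It fails at once if Another thing on the bench (tin, brush, hammer, die, straightedge, mug) is moved over 30 mm (distance of any of glue_tin, glue_brush, hammer, die, straightedge, pen_mug from where it was at the start of the episode above 0.03 m).
It also fails if it takes over 64 s, if anything falls off the work surface, if the arm or the gripper's body presses on something with over 40 N, if the wrist force passes 120 N, or if a joint passes its speed limit or range.

ROBOT

A 6-joint arm with a two-finger parallel gripper is mounted at the origin on the work surface. World frame = base frame: x ahead of the robot, y to its left, z up, the work surface at z = 0. Lengths are in m, angles in degrees, forces in N, time in s.
With the tool pointing down it reaches from about 0.4 to 0.825 m from the base axis. Payload 7 kg.
Tool frame: the origin (TCP) lies midway between the tips of the shut fingers; the grasp point (between the pads) lies 19 mm behind it; z points along the fingers, y is the line along which they close (so a half turn about z gives the same grasp; the last joint's range is limited). The gripper opens to 88 mm and grips with 3 to 60 N. Pads are 19 mm wide; open, the fingers measure 130 mm over their backs; the gripper's body (78 mm by 193 mm) begins 47 mm behind the grasp point.
Start: joints at [-58.379, 20.546, 0.682, 0, -70.136, -16.507], TCP at [0.176, -0.652, 0.227] pointing down, gripper open.
Joint ranges: [-176.03, 176.03], [-82.01, 121.73], [-58.28, 71.71], [-173.87, 95.51], [-174.79, -0.11], [-173.66, 173.66]. Speed limits (degrees/s): [136.94, 136.94, 172.46, 180, 180, 180].

INTERFACE

Orientations are given as a 3x3 rotation matrix whose columns are the frame's x, y, z axes.
In Python, from rig import robot gives the robot as it stands. Calls block until the motion is done:
- robot.goto(position, orientation): joint-space move of the TCP to a pose.
- robot.servo_line(position, ori=None, speed=0.15): straight line of the TCP; ori=None keeps the orientation; speed is the mean speed in m/s.
- robot.movej(angles): joint-space move.
- robot.move_gripper(opening): opening from 0.0 (shut) to 1.0 (fully open); the grip force is fixed at half the most; returns when the fingers have stopped.
- robot.dwell(seconds).
- robot.ik(position, orientation): joint angles nearest the present ones, or None.
- robot.grab_frame(name): name is "side" or "top" or "wrist"; returns (picture, depth): 400x640x3 uint8, red, green, blue; 400x640 float32, m along the optical axis (not along the pixel's ray), 0 where there is no reading.
- robot.camera_info(name): a dict with "vfov" (degrees; the focal length in pixels is half the picture's height over the tangent of half this angle, whatever the lens; pixels are square), "cx", "cy" (the principal point, pixels), "view" (4x4, takes a point from world to camera coordinates); the wrist camera has in their place "T_tool_cam" (4x4, takes a point from camera to tool coordinates, whose origin is the TCP and whose axes are the flange's). Camera axes: x right, y down, z forward; pixel columns grow to the right and rows downward; lengths in m; the calibration is good to about 2 mm. A picture is of the moment at which its call begins: read the wrist's pose just before it. camera_info takes no time and is no camera call.
A pose or a line that the arm cannot do raises robot.Unreachable and nothing moves.
- robot.job_done(): hands the job in; it is judged then, once.
Readings, each from a call of its own:
- robot.read_t(): time.
- robot.read_qpos(): joint angles.
- robot.read_qvel(): joint speeds.
- robot.read_effort(): joint torques, N m.
- robot.read_position(): TCP position.
- robot.read_tcp_rot(): TCP orientation.
- robot.read_force(): force on the tool from outside, world axes, zero at the start.
- robot.read_ft_torque(): the same for the moment, N m.
- robot.read_grip_width(): opening from 0.0 (shut) to 1.0 (fully open).
- robot.read_finger_force(): force on a finger pad.
Only numpy, scipy, OpenCV 4.12 (cv2) and the standard library are available. Lean on these libraries where they do the work, as an engineer would, in place of code of your own. Each camera call takes 0.05 s, during which the arm holds its last target. There are 200 camera calls.

## Working session

There is one attempt and no reset: what is moved stays moved. The work goes in short steps, each a Python script; the robot and the scene stay as the last script left them, time stands still between calls to the robot, and variables do not carry over. Pictures are saved under pics/ and viewed, at most 10 in all, crops included, and the job is handed in when it is done.

```bash
mkdir -p pics; ls; python3 - <<'E'
from rig import robot
import cv2,numpy as np
for n in ("top","side"):
    p,d=robot.grab_frame(n); cv2.imwrite(f"pics/{n}0.png",p[:,:,::-1]); np.savez(f"/tmp/{n}0.npz",p=p,d=d)
    print(n,robot.camera_info(n), (d>0).mean())
print(robot.camera_info("wrist"),robot.read_tcp_rot(),robot.read_t())
E
```

```text
pics
top {'vfov': 56.54193015975172, 'cx': 320.7607271635046, 'cy': 200.35699717131772, 'view': array([[-0.01468269, -0.99985056, -0.00912591,  0.04206801],
       [-0.99594171,  0.01543458, -0.08866723,  0.5010599 ],
       [ 0.08879483,  0.00778701, -0.9960195 ,  1.07308012],
       [ 0.        ,  0.        ,  0.        ,  1.        ]])} 0.9959453125
side {'vfov': 51.93884787331396, 'cx': 318.633897232639, 'cy': 199.33674842355853, 'view': array([[-0.92113768, -0.38901689,  0.01308548,  0.46616034],
       [-0.26925464,  0.61255984, -0.74315031,  0.19119886],
       [ 0.28108238, -0.68806708, -0.66899656,  1.02989905],
       [ 0.        ,  0.        ,  0.        ,  1.        ]])} 0.99616796875
{'vfov': 61.792639292745974, 'cx': 313.41327679364997, 'cy': 194.59804457335895, 'T_tool_cam': array([[-7.78314954e-04, -9.69200890e-01, -2.46270236e-01,
         6.66729859e-02],
       [ 9.99999632e-01, -6.65789238e-04, -5.40183613e-04,
         1.03809225e-04],
       [ 3.59582366e-04, -2.46270566e-01,  9.69201052e-01,
        -1.59198477e-01],
       [ 0.00000000e+00,  0.00000000e+00,  0.00000000e+00,
         1.00000000e+00]])} [[-9.65432556e-01 -2.60652404e-01 -5.51486118e-04]
 [-2.60652933e-01  9.65431562e-01  1.39534627e-03]
 [ 1.68721745e-04  1.49085919e-03 -9.99998874e-01]] 0.1
```

View pics/top0.png

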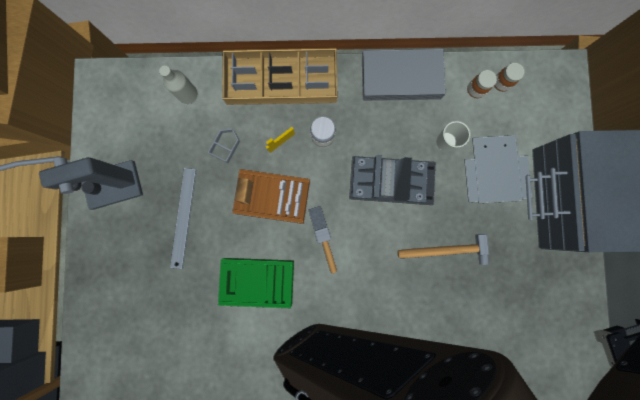

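View pics/side0.png

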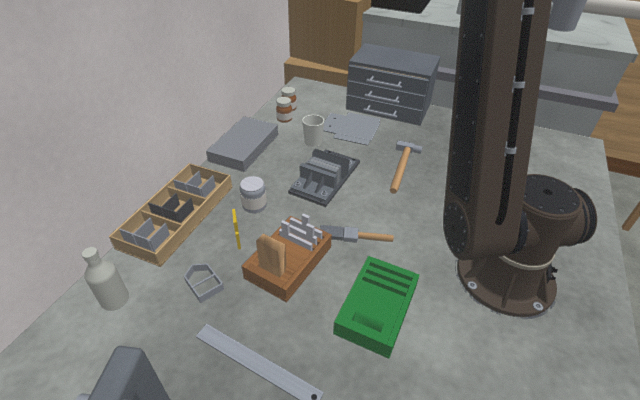

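The top view shows the brown rack at about (272,195), with the wedge at its left end (+y) and the tabs on the right. The clamp is at (393,180). The green rack is a decoy, and the yellow packer look-alike lies at (280,139). Next I'll look at both with the wrist camera.

```bash
cat > h.py <<'E'
import numpy as np,cv2
from rig import robot
def toolR(yaw):  # tool y axis at angle yaw from world +y, pointing down
    c,s=np.cos(yaw),np.sin(yaw); y=np.array([-s,c,0]); z=np.array([0,0,-1.]); return np.c_[np.cross(y,z),y,z]
def camT(n):
    i=robot.camera_info(n)
    if n=="wrist":
        T=np.eye(4);T[:3,:3]=robot.read_tcp_rot();T[:3,3]=robot.read_position();T=T@i["T_tool_cam"]
    else: T=np.linalg.inv(i["view"])
    return T,200/np.tan(np.radians(i["vfov"])/2),i["cx"],i["cy"]
def shot(n,tag):
    C=camT(n);p,d=robot.grab_frame(n);cv2.imwrite(f"pics/{tag}.png",p[:,:,::-1])
    np.savez(f"/tmp/{tag}.npz",p=p,d=d,T=C[0],k=np.array(C[1:]));return C,p,d
def cloud(C,d):
    T,f,cx,cy=C;v,u=np.mgrid[:400,:640];P=np.stack([(u-cx)/f*d,(v-cy)/f*d,d],-1)
    return P@T[:3,:3].T+T[:3,3]
def rayz(C,u,v,z):
    T,f,cx,cy=C;r=T[:3,:3]@np.array([(u-cx)/f,(v-cy)/f,1]);return T[:3,3]+r*(z-T[2,3])/r[2]
E
python3 - <<'E'
from h import *
C=camT("top");
for u,v in [(272,195),(393,180)]: print(rayz(C,u,v,.05))
r=rayz(C,272,195,.05);c=rayz(C,393,180,.05)
for tag,q in (("wr",r),("wc",c)):
    robot.goto([q[0]-.02,q[1],.28],toolR(0)); robot.dwell(.2)
    C,p,d=shot("wrist",tag); print(robot.read_t())
E
```

```text
[0.51683667 0.17441217 0.05      ]
[ 0.55481832 -0.17463618  0.05      ]
3.4583
5.025
```

View pics/wr.png

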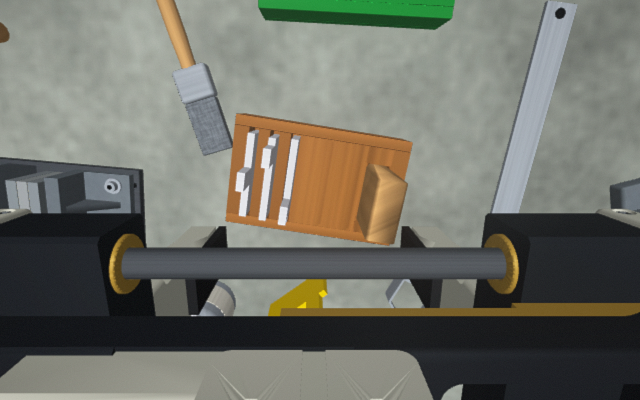

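View pics/wc.png

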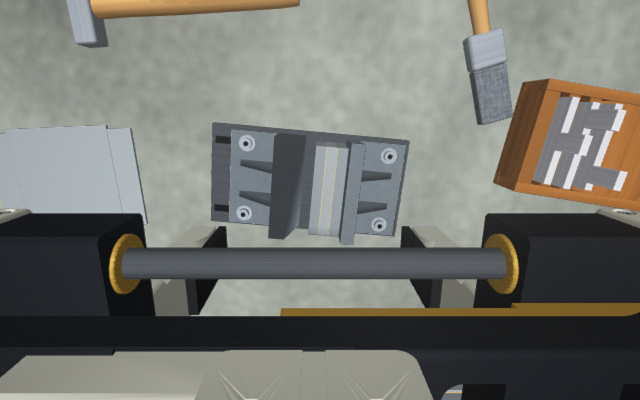

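The wrist view "wr" shows the packers at columns 246, 268 and 290, with the tabs at the middle, the −x end and the +x end. The wedge is at (382,205). In "wc" the sloped cheek is at columns 272–308, the blank at 312–345 and the upright cheek at 345–360. So clamp +y is roughly world +y.

```bash
cat > m.py <<'E'
from h import *
def load(t):
    z=np.load(f"/tmp/{t}.npz");C=(z["T"],*z["k"]);return C,z["p"],z["d"],cloud(C,z["d"])
def rect(P,n): 
    r=cv2.minAreaRect((P[:,:2]*1000).astype(np.float32)); print(n,len(P),"z",np.round(np.median(P[:,2])*1000,1),np.round(r[0],1),np.round(r[1],1),round(r[2],2)); return r
def comps(m,X,n,mn=15):
    k,l,s,c=cv2.connectedComponentsWithStats(m.astype(np.uint8))
    for i in range(1,k):
        if s[i,4]>=mn: rect(X[l==i],f"{n}@{c[i].round()}")
E
python3 - <<'E'
from m import *
C,p,d,X=load("wr"); v,u=np.mgrid[:400,:640]; roi=(u>215)&(u<425)&(v>105)&(v<250)
h=cv2.cvtColor(p,cv2.COLOR_RGB2HSV)
z=X[...,2]; br=roi&(h[...,1]>90)&(abs(z-.05)<.006); comps(br,X,"racktop",200)
comps(roi&(h[...,1]<60)&(z>.095)&(z<.11),X,"tab"); comps(roi&(h[...,1]<60)&(z>.06)&(z<.074),X,"plate",30)
comps(roi&(z>.135)&(z<.15),X,"wedge")
C,p,d,X=load("wc"); z=X[...,2]; roi=(u>205)&(u<415)&(v>115)&(v<246)
comps(roi&(z>.0085)&(z<.016),X,"bed",100); comps(roi&(z>.063)&(z<.08),X,"tops",30)
for zz in (.068,.072): print(np.histogram(z[roi],np.arange(.055,.08,.001))); break
# profile across row in mid clamp
for r in (165,180,195): print([tuple((X[r,c,1:]*1000).round(0).astype(int)) for c in range(262,372,3)])
E
```

```text
racktop@[314. 175.] 12751 z 51.0 [514.2 176.7] [205.3 130.4] 80.76
tab@[266. 158.] 181 z 102.8 [477.5 125.6] [ 8.2 20.2] 80.7
tab@[240. 181.] 185 z 102.7 [501.9  98.2] [ 8.3 20.3] 80.9
tab@[283. 214.] 155 z 102.9 [538. 141.] [ 8.  20.2] 80.88
plate@[247. 172.] 571 z 68.9 [502.   98.2] [ 8.2 96.1] 81.04
plate@[267. 184.] 510 z 68.9 [507.2 120.8] [ 8.4 96.1] 80.89
plate@[291. 169.] 456 z 69.0 [495.  147.9] [ 8.  68.3] 80.9
wedge@[386. 211.] 1945 z 140.8 [523.3 241.7] [29.3 60.4] 80.61
bed@[277. 166.] 3965 z 13.0 [ 559.5 -182.3] [250.4 130. ] 84.86
tops@[280. 187.] 1816 z 68.0 [ 556.9 -212.6] [ 20.5 120.3] 84.94
tops@[352. 193.] 1448 z 68.0 [ 564.1 -129.6] [ 16.2 119.7] 84.9
tops@[327. 190.] 2823 z 72.9 [ 560.4 -158.3] [ 35.6 106.4] 84.85
(array([  79,   55,   71,   48,   49,   48,   43,   44,   59,   34,   51,
        314, 1276, 1311,  350,   70,  274, 1063, 1039,  238,    8,    0,
          0,    0]), array([0.055, 0.056, 0.057, 0.058, 0.059, 0.06 , 0.061, 0.062, 0.063,
       0.064, 0.065, 0.066, 0.067, 0.068, 0.069, 0.07 , 0.071, 0.072,
       0.073, 0.074, 0.075, 0.076, 0.077, 0.07
[... 2866 characters left out ...]
.int64(-182), np.int64(12)), (np.int64(-178), np.int64(12)), (np.int64(-174), np.int64(75)), (np.int64(-171), np.int64(73)), (np.int64(-168), np.int64(74)), (np.int64(-164), np.int64(73)), (np.int64(-161), np.int64(72)), (np.int64(-157), np.int64(73)), (np.int64(-154), np.int64(73)), (np.int64(-151), np.int64(72)), (np.int64(-147), np.int64(73)), (np.int64(-144), np.int64(73)), (np.int64(-138), np.int64(47)), (np.int64(-136), np.int64(67)), (np.int64(-133), np.int64(68)), (np.int64(-130), np.int64(68)), (np.int64(-126), np.int64(68)), (np.int64(-123), np.int64(69)), (np.int64(-113), np.int64(25)), (np.int64(-109), np.int64(24)), (np.int64(-105), np.int64(25)), (np.int64(-101), np.int64(24))]
```

```bash
cat > geo.py <<'E'
from h import *
cy=np.radians(-5.1); ry=np.radians(-9.2)
O=np.array([.5595,-.1823]); ey=np.array([-np.sin(cy),np.cos(cy)]); ex=np.array([ey[1],-ey[0]])
def toC(X): q=X[...,:2]-O; return np.stack([q@ex,q@ey,X[...,2]],-1)
def W(x,y,z): return np.r_[O+x*ex+y*ey,z]
E
python3 - <<'E'
from m import *; from geo import *
C,p,d,X=load("wc"); Y=toC(X).reshape(-1,3)
s=Y[(abs(Y[:,0])<.05)&(Y[:,1]>-.024)&(Y[:,1]<-.004)&(Y[:,2]>.02)&(Y[:,2]<.06)]
a=np.polyfit(s[:,2]-.0128,s[:,1],1); print("cheek foot,slope",a,len(s))
print("foot w/ .28", np.median(s[:,1]+.28*(s[:,2]-.0128)))
R=toolR(ry); g=np.array([.502,.0982])
robot.move_gripper(.3)
robot.goto([*g,.15],R); robot.servo_line([*g,.078],speed=.1); robot.move_gripper(0)
print(robot.read_grip_width(),robot.read_finger_force(),robot.read_force(),robot.read_position(),robot.read_t())
robot.servo_line([*g,.21],speed=.12)
print(robot.read_grip_width(),robot.read_force(),robot.read_position())
robot.goto(W(0,0,.21),toolR(cy)); robot.servo_line(W(0,0.0005,.158),speed=.1); robot.dwell(.3)
C,p,d=shot("wrist","held"); print(robot.read_position(),robot.read_force(),robot.read_t())
E
```

```text
cheek foot,slope [-0.2799859  -0.00649046] 828
foot w/ .28 -0.006490240238125992
0.09054209906662258 30.000566840171814 [-1.12767451  0.07107095  4.57470956] [0.5022361  0.09834077 0.07844862] 8.625
0.08990010675922837 [-0.13402298 -0.45122412 -1.83094893] [0.50151746 0.09800399 0.20913317]
[ 0.55969732 -0.18184866  0.15840085] [ 0.81335124 -0.09252635 -1.04505165] 12.0
```

View pics/held.png

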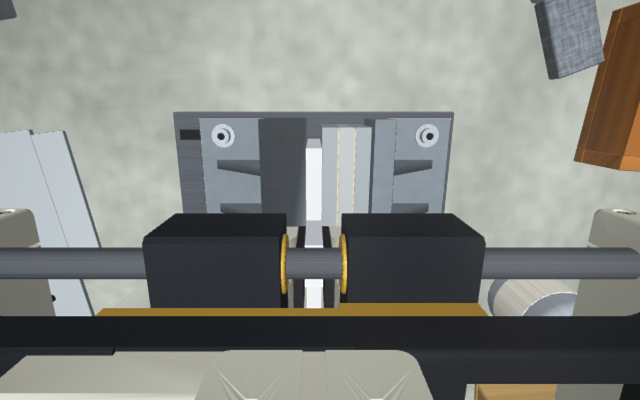

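The packer is held at columns 305–322 above the gap, between the cheek (to about 306) and the blank (323 on). I'll measure its offset in the same frame. The free width of about 15.5 mm means one packer.

```bash
python3 - <<'E'
from m import *; from geo import *
C,p,d,X=load("held"); Y=toC(X); v,u=np.mgrid[:400,:640]
m=(u>295)&(u<332)&(v>135)&(v<226)&(abs(Y[...,2]-.148)<.008); comps(m,X,"plate",20)
A=Y[m]; print("plate y",np.percentile(A[:,1],[2,50,98]),np.median(A[:,2]), "x min",A[:,0].min())
b=Y[(abs(Y[...,2]-.073)<.003)&(u>315)&(u<375)&(v>120)&(v<225)]; print("blank y",np.percentile(b[:,1],[1,99]))
t=Y[(abs(Y[...,2]-.068)<.002)&(u>255)&(u<310)&(v>120)&(v<225)]; print("cheek top y",np.percentile(t[:,1],[1,99]))
E
```

```text
plate@[313. 185.] 1243 z 149.1 [ 531.  -179.5] [ 8.  38.6] 84.8
plate y [-3.64850556e-03  3.46468515e-05  4.17757856e-03] 0.14910130306560815 x min -0.04791636797094843
blank y [0.00656973 0.04146551]
cheek top y [-0.04030196 -0.02143114]
```

```bash
python3 - <<'E'
from m import *; from geo import *
robot.servo_line(W(0,0,.095),speed=.08); robot.dwell(.2); f0=robot.read_force(); print(f0)
z=.085
robot.servo_line(W(0,0,z),speed=.05)
while z>.077:
    robot.servo_line(W(0,0,z),speed=.03); f=robot.read_force()-f0
    if f[2]>5: break
    z-=.001
print("z",z,f,robot.read_position())
y=0
while y<.009:
    y+=.001; robot.servo_line(W(0,y,z),speed=.02); f=robot.read_force()-f0
    if y>.0025 and f[:2]@ey<-9: break
print("y",y,f,f[:2]@ey,toC(robot.read_position()))
robot.servo_line(W(0,y-.0005,z),speed=.02)
robot.move_gripper(.2); print(toC(robot.read_position()),robot.read_force(),robot.read_t())
robot.servo_line(W(0,y,.15),speed=.12)
robot.servo_line(W(0,y-.0,.23),speed=.2); robot.dwell(.2)
C,p,d=shot("wrist","placed"); Y=toC(cloud(C,d)); h=Y[...,2]
for n,lo,hi,a,b_ in (("tab",.099,.11,-.03,.04),("plate",.066,.078,-.006,.0105),("blank",.07,.076,.012,.05),("up",.066,.07,.04,.07)):
    A=Y[(h>lo)&(h<hi)&(abs(Y[...,0])<.055)&(Y[...,1]>a)&(Y[...,1]<b_)]
    print(n,len(A),np.percentile(A[:,:2],[1,50,99],axis=0).round(4).tolist() if len(A) else 0,np.median(A[:,2]) if len(A) else 0)
print(robot.read_t())
E
```

```text
[-0.07373736 -0.42923877 -1.57381162]
z 0.079 [-3.23296294  0.29114983 11.92174739] [ 0.56010842 -0.18258009  0.08040258]
y 0.008 [ -0.31441177 -13.27846231   8.16674923] -13.253843154616025 [0.00124321 0.0056063  0.08048404]
[-0.00010686  0.00775219  0.0787818 ] [ 0.16011517 -0.4314445  -0.20251409] 17.95
tab 216 [[-0.0089, 0.0011], [0.0006, 0.0047], [0.011, 0.0082]] 0.10505666170863615
plate 757 [[-0.0471, 0.0006], [-0.0124, 0.0054], [0.0484, 0.0102]] 0.07123286203428014
blank 3438 [[-0.0531, 0.0121], [-0.0079, 0.0283], [0.0434, 0.0445]] 0.07296935731946408
up 1508 [[-0.0545, 0.0455], [-0.0105, 0.0526], [0.0442, 0.0608]] 0.06799399436453912
19.4917
```

View pics/placed.png

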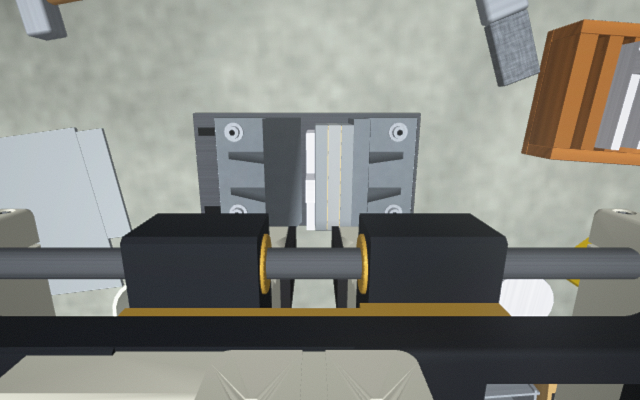

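The packer stands centred against the blank (column 311) and the blank has closed on the upright cheek. The wedge is next.

```bash
python3 - <<'E'
from m import *; from geo import *
g=np.array([.5233,.2417])
robot.move_gripper(.6)
robot.goto([*g,.2],toolR(ry)); robot.servo_line([*g,.101],speed=.12); robot.move_gripper(0)
print(robot.read_grip_width(),robot.read_finger_force(),robot.read_position())
robot.servo_line([*g,.25],speed=.12)
robot.goto(W(0,-.0146,.23),toolR(cy)); robot.dwell(.3)
f0=robot.read_force(); print(f0,robot.read_grip_width()); np.save("/tmp/f0.npy",f0)
robot.servo_line(W(0,-.0148,.17),speed=.1)
for z in np.arange(.165,.1295,-.005):
    robot.servo_line(W(0,-.0148,z),speed=.06); f=robot.read_force()-f0
    if abs(f).max()>8: break
print(z,f,toC(robot.read_position()),robot.read_t())
C,p,d=shot("wrist","wedge")
E
```

```text
0.3225490371310086 29.9947589635849 [0.52340736 0.24182548 0.10136538]
[-0.03694274  0.26688335 -2.48125524] 0.3262189989745281
0.12999999999999998 [-0.43247086 -0.94206349  0.86361662] [-0.00029065 -0.0147877   0.12957945] 29.3833
```

View pics/wedge.png

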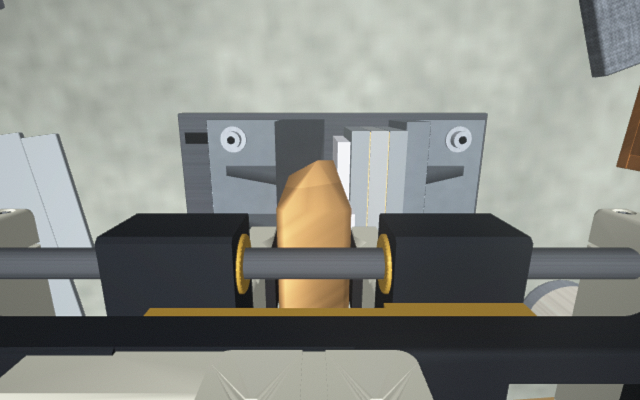

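The wedge is in the gap between the cheek and the packer, upright (columns 278–350). Now I'll press it down, keeping the lateral force balanced.

```bash
python3 - <<'E'
from m import *; from geo import *
f0=np.load("/tmp/f0.npy"); y,z=-.0144,.129; x=0; log=[]; ok=0
for i in range(60):
    z=max(z,.105); robot.servo_line(W(x,y,z),speed=.03); robot.dwell(.05)
    f=robot.read_force()-f0; fx,fy=f[:2]@ex,f[:2]@ey; P=toC(robot.read_position())
    log.append((round(z,4),*np.round(P*1000,1),*np.round([fx,fy,f[2]],1)))
    y+=np.clip(fy*.00008,-.0005,.0005)
    if f[2]<19: z-=.001 if f[2]<10 else .0005; ok=0
    elif f[2]>26: z+=.0003; ok=0
    else:
        ok+=1
        if ok>=6 and abs(fy)<3: break
for l in log[::4]+log[-3:]: print(*map(float,l))
robot.dwell(.5); f=robot.read_force()-f0
print(f,f[:2]@ey,toC(robot.read_position()),robot.read_grip_width(),robot.read_finger_force(),robot.read_t())
C,p,d=shot("wrist","end"); Y=toC(cloud(C,d)); h=Y[...,2]
for n,lo,hi,a,b_ in (("plate",.066,.078,-.002,.0105),("blank",.07,.076,.012,.05),("up",.066,.07,.04,.07)):
    A=Y[(h>lo)&(h<hi)&(abs(Y[...,0])<.055)&(Y[...,1]>a)&(Y[...,1]<b_)]
    print(n,len(A),np.percentile(A[:,1],[1,50,99]).round(4),np.median(A[:,2]))
E
```

```text
0.129 0.0 -14.4 129.1 -0.7 0.2 1.5
0.125 -0.1 -14.5 124.9 0.6 -0.1 0.7
0.121 0.2 -13.9 121.0 1.2 4.4 1.1
0.1175 0.5 -13.2 119.2 -2.6 3.4 14.1
0.116 0.6 -13.2 119.1 -5.7 1.0 23.2
0.116 0.7 -13.2 119.1 -6.2 0.4 22.6
0.116 0.6 -13.2 119.1 -5.8 0.0 22.6
0.116 0.7 -13.2 119.1 -6.2 0.4 22.6
0.116 0.6 -13.1 119.1 -6.6 0.6 21.9
[-6.44290871  0.46149217 22.47543697] -0.11307268531336775 [ 0.00066214 -0.01315527  0.11913415] 0.325435358515304 30.015359222888947 36.5333
plate 820 [-0.0006  0.0069  0.0104] 0.07126483695082171
blank 4686 [0.0124 0.0274 0.0445] 0.07300094202900415
up 1914 [0.0463 0.0534 0.0606] 0.06803751392710167
```

View pics/end.png

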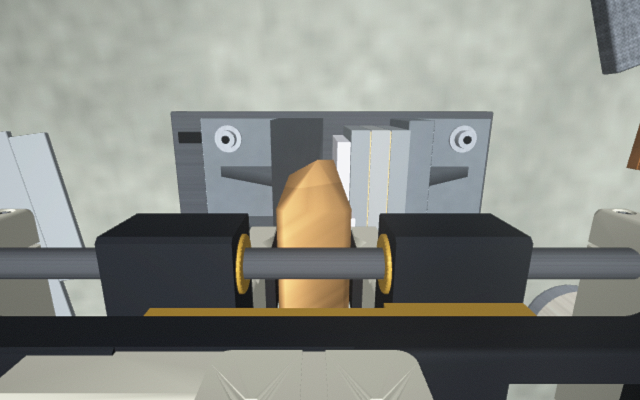

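The wedge is seated with its foot about 16 mm above the bed, as predicted. The push is 22 N, the lateral force is about zero, and the blank is tight against the upright cheek. Handing in.

```bash
python3 -c "
from rig import robot
print(robot.job_done())"
```

```text
the job is handed in; nothing more can be done
None
```

I handed the job in at about 36.5 s, with one packer (packer1) against the blank and the wedge still gripped and held down at about 22 N, its foot about 16 mm above the bed; no verdict came back.

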